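# Trace the lid joint of the pine gift chest with a feeler pen

### The job

Take the feeler pen from its stand and check the middle joint of the pale pine chest's lid: run the sprung tip lightly along the joint, from the end with the white stud to the other end, in one slow pass (about 4 cm a second) without lifting or leaving the joint. Then stand the pen back in its stand and let go. Keep the pen off the dark wooden chest.

Things in the scene. Friction and masses are not known exactly. Their poses are not given: they have to be found in the camera images.
- feeler: Pen, loose, 80 g, stands in its stand. Origin: tip end at rest; z up the pen. From tip: white plunger 8 mm wide (0-16 mm), steel shank 12 mm wide (16-70), black disc 52 mm wide (70-76), blue handle 18x18 mm square (76-145, faces along x and y): grip here. Plunger gives 12 mm (0.5 to 2.3 N), then is hard; pressed in d, the origin lies d below the touched surface; 4-8 mm is right.
- chest: Chest to check: pale pine, fixed, 120x180 mm, 60 mm high, flat lid. Origin: centre of underside, on the table; z up. The joint is a dark flush line 4 mm wide along the chest's y axis over the lid's middle (x 0, z 60 mm), y -76 to +76 mm, between two browner end battens. Flush 12 mm white stud on the batten at y -83 mm: start end. May lie left or right, turned any way.
- dark_chest: Bystander: chest of the same form and size (120x180 mm, 60 mm high) in dark wood, fixed. Not to be touched with the pen. Origin: centre of its underside; z up.
- stand: Pen stand: white block fixed to the table, 66x66 mm, 75 mm high, with an upright round hole 30 mm wide right through its middle. The pen's shank hangs in the hole, its disc resting on the block, its tip 5 mm above the table; at the start the handle's faces are parallel to the block's. Origin: centre of underside; z up.
Not all that is in view belongs to the job. Several things look just like the chest: the one meant starts farthest to the robot's right.

How it is judged:
By the outcome, as a careful person would: the job done as asked, in the order asked, and still so for the second after the job is handed in, with the robot touching nothing.
It also fails if it takes over 54 s, if anything falls off the work surface, if the arm or the gripper's body presses on something with over 40 N, if the wrist force passes 120 N, or if a joint passes its speed limit or range.

### The arm

A 6-joint arm with a two-finger parallel gripper is mounted at the origin on the work surface. World frame = base frame: x ahead of the robot, y to its left, z up, the work surface at z = 0. Lengths are in m, angles in degrees, forces in N, time in s.
With the tool pointing down it reaches from about 0.275 to 0.75 m from the base axis. Payload 10.2 kg.
Tool frame: the origin (TCP) lies on the centre line of the jaws, within the pads' length; the fingertips stand 8 mm ahead of it and the grasp point (between the pads) lies 11 mm behind it; z points along the fingers, y is the line along which they close (so a half turn about z gives the same grasp; the last joint's range is limited). The gripper opens to 85 mm and grips with 20 to 120 N. Pads are 22 mm wide; open, the fingers measure 114 mm over their backs; the gripper's body (76 mm by 85 mm) begins 54 mm behind the grasp point. The pads swing forward as they close: fully open they stand 13 mm farther back than shut.
Start: joints at [51.085, 17.928, 85.812, -0, 76.261, -12.8], TCP at [0.231, 0.471, 0.239] pointing down, gripper open.
Joint ranges: [-168.41, 168.41], [-55.51, 124.54], [10.69, 146.95], [-70.63, 250.63], [1, 178], [-165.06, 165.06]. Speed limits (degrees/s): [136.94, 136.94, 172.46, 180, 180, 180].

### API

Orientations are given as [roll, pitch, yaw] about the fixed x, y, z axes, in that order (R = Rz(yaw) Ry(pitch) Rx(roll)).
In Python, from bench import * gives the robot as it stands. The module is installed in compiled form; this text tells all that it offers.
- The arm moves only by the tool send_rows, never from a script. Its argument "moves" is a list of rows, each a list of 4 numbers: the shift along the world's x, y, z as a fraction of full scale, then the turn about the world's z as a fraction of full scale. In form: [[dx, dy, dz, twist], ...]. A call has 1 to 8 rows; each row shifts and turns the commanded pose from where the row before left it; what a row does not reach is not made up. Full scale, the value 1, is 0.03 m for a shift and pi/2 rad for a turn. A row lasts 1/8 s, in which the tool goes at most 62.5 mm and 10.7 degrees, less where a joint would pass 70% of its speed; a pose out of reach is approached as far as the arm can. A call with a number of a shift or a turn outside -1 to 1 is refused whole. A call with a gripper value outside its range is refused whole. "jaw" is the finger opening in mm, from 0 to 85.4, set as the call begins (left out, the last holds). The fingers move at their own pace and stop on an object; "squeeze" is the grip in N (left out, the last holds). Time passes only in rows, so rows that do not move let the fingers close. It gives the time, the measured TCP pose, the force, the opening and the grip force at its end, in the units of the state.
- state(): the state, without advancing time (a new reading comes with each control period).
- camera(name): name is "side" or "top" or "wrist"; returns (picture, depth): 420x560x3 uint8, red, green, blue; 420x560 float32, m along the optical axis (not along the pixel's ray), 0 where there is no reading.
- get_calibration(name): a dict with "vertical_fov" (degrees; the focal length in pixels is half the picture's height over the tangent of half this angle, whatever the lens; pixels are square), "cx", "cy" (the principal point, pixels), "distortion" ([k1, k2, p1, p2, k3] as OpenCV has them; the pictures are not rectified), "rvec" (rotation vector, rad) and "tvec" (3), from world to camera coordinates, as OpenCV has them. Camera axes: x right, y down, z forward; pixel columns grow to the right and rows downward; lengths in m; the calibration is good to about 2 mm. A picture is of the moment at which its call begins: read the wrist's pose just before it. get_calibration takes no time and is no camera call; for the wrist camera it gives the pose at the moment of the call.
- sign_off(): hands the job in; it is judged then, once.
The state is a dict: "time_s": time; "joints": joint angles; "qd": joint speeds; "effort": joint torques, N m; "tool_pos": TCP position; "orientation": TCP orientation; "ft_force": force on the tool from outside, world axes, zero at the start; "moment": the same for the moment, N m; "width": opening from 0.0 (shut) to 1.0 (fully open); "gripper_force": force on a finger pad.
Only numpy, scipy, OpenCV 4.12 (cv2) and the standard library are available. Lean on these libraries where they do the work, as an engineer would, in place of code of your own. Each camera call takes 0.05 s, during which the arm holds its last target. There are 200 camera calls.

## Working session

There is one attempt and no reset: what is moved stays moved. The work goes in short steps, Python scripts to look and compute and a tool call to move; the robot and the scene stay as the last step left them, time stands still between calls to the robot, and variables do not carry over. Pictures are saved under pics/ and viewed, at most 10 in all, crops included, and the job is handed in when it is done.

Besides the shell and the picture viewer there is one more tool, called by a JSON object that holds its "method" and its "body", one argument or row to a line. send_rows: Moves the arm, as the interface text tells. Shift numbers are shares of 0.03 m and turn numbers shares of pi/2 rad, none past 1 either way. Its arguments: {"type":"object","properties":{"moves":{"type":"array","items":{"type":"array","items":{"type":"number","minimum":-1,"maximum":1}}},"jaw":{"type":"number"},"squeeze":{"type":"number"}},"required":["moves"]}

```bash
mkdir -p pics
cat > h.py <<'E'
from bench import *
import numpy as np, cv2
def K(c):
    f=210/np.tan(np.radians(c["vertical_fov"])/2)
    return np.array([[f,0,c["cx"]],[0,f,c["cy"]],[0,0,1.]])
def cloud(c,d):
    k=K(c);v,u=np.mgrid[0:420,0:560].astype(np.float64)
    p=cv2.undistortPoints(np.stack([u.ravel(),v.ravel()],1)[:,None],k,np.array(c["distortion"],float))[:,0]
    z=d.ravel().astype(float);P=np.stack([p[:,0]*z,p[:,1]*z,z],1)
    R=cv2.Rodrigues(np.array(c["rvec"],float))[0]
    W=(P-np.array(c["tvec"],float).ravel())@R
    W[z==0]=np.nan
    return W.reshape(420,560,3)
def grab(n,name):
    c=get_calibration(n);im,d=camera(n);np.savez(f"{name}.npz",im=im,W=cloud(c,d))
    cv2.imwrite(f"pics/{name}.png",im[:,:,::-1]);return im,cloud(c,d)
E
python3 - <<'E'
from h import *
for n in("top","side"): grab(n,n+"0")
a=[cv2.imread(f"pics/{n}0.png") for n in("top","side")]
print(state())
E
```

```text
{'time_s': 0.1, 'joints': array([ 5.10821648e+01,  1.79560641e+01,  8.58485451e+01,  6.87463589e-04,
        7.62612825e+01, -1.27998753e+01]), 'qd': array([ 0.11994413, -0.07238831, -0.15996152, -0.02617533, -0.00511939,
       -0.02406487]), 'effort': array([ 1.76001478e-03, -4.12903547e+01, -2.60143930e+01, -2.73410287e-04,
        3.03571273e-03, -6.49822042e-06]), 'tool_pos': array([0.23098571, 0.47121662, 0.23880116]), 'orientation': array([-1.79935894e+02, -1.52490855e-02,  1.53881868e+02]), 'ft_force': array([ 0.72378908, -0.34097139, -0.20808685]), 'moment': array([-0.05134244, -0.026524  ,  0.01104313]), 'gripper_force': 0.0, 'width': 1.0029565679891232}
```

View pics/top0.png

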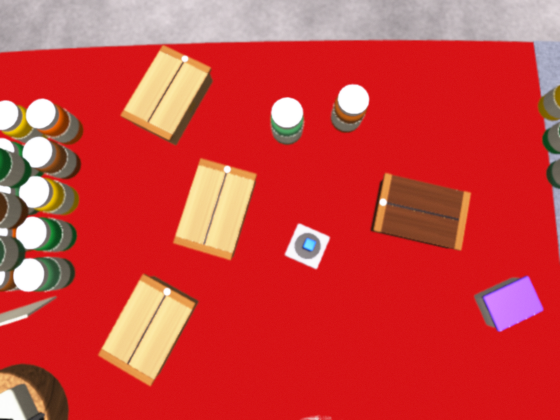

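View pics/side0.png

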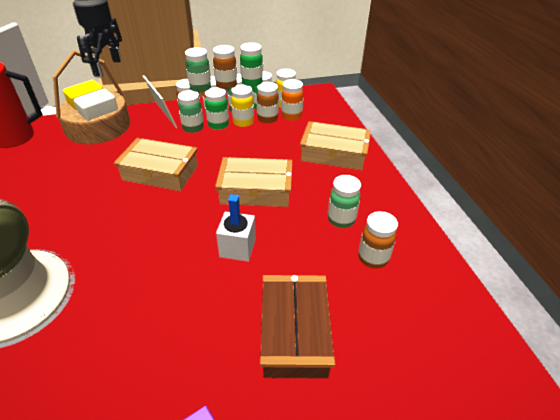

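The top view shows three pale chests at about (167,93), (215,209) and (148,330), the dark chest at (422,211) and the stand with the pen at (307,246). I'll measure them all in world coordinates.

```bash
cat > m.py <<'E'
from h import *
d=np.load("top0.npz");W=d["W"];im=d["im"]
hsv=cv2.cvtColor(im,cv2.COLOR_RGB2HSV)
def rect(u,v,zl,zh,r=70):
    m=np.zeros((420,560),np.uint8);m[(W[...,2]>zl)&(W[...,2]<zh)]=1
    n,l=cv2.connectedComponents(m);k=l[v,u]
    s=(l==k)&(k>0);P=W[s][:,:2].astype(np.float32)
    return P,cv2.minAreaRect(P*1000),np.median(W[s][:,2])
for n,u,v in(("A",160,80),("B",205,205),("C",140,320),("dark",400,205)):
    P,r,z=rect(u,v,.05,.07)
    # stud
    print(n,[np.round(x,1) for x in r],round(float(z),4),len(P))
for n,u,v in(("studA",185,59),("studB",227,169),("studC",167,292),("studD",383,202)): print(n,np.round(W[v,u],4))
P,r,z=rect(293,255,.065,.085);print("stand",r,z)
s=(hsv[...,0]>95)&(hsv[...,0]<125)&(hsv[...,1]>120)&(W[...,2]>.13);s[:,:290]=0;s[:,330:]=0
print("handle",cv2.minAreaRect(W[s][:,:2].astype(np.float32)*1000),np.median(W[s],0),s.sum())
E
python3 m.py
```

```text
A [array([800. , 310.4]), array([123.7, 182.4]), np.float64(61.7)] 0.0601 4600
B [array([548.6, 201.9]), array([121.4, 180.4]), np.float64(73.1)] 0.0604 5267
C [array([310.3, 335.9]), array([121.8, 181.1]), np.float64(61.2)] 0.0605 5709
dark [array([ 534.9, -216.5]), array([182.1, 119.9]), np.float64(75.9)] 0.0605 5214
studA [0.8715 0.2708 0.061 ]
studB [0.6275 0.1779 0.0597]
studC [0.3821 0.2949 0.0624]
studD [ 0.554  -0.1365  0.0632]
stand ((469.79083251953125, 18.262332916259766), (66.10770416259766, 66.1384506225586), 65.43331146240234) 0.077133770378678
handle ((469.4292297363281, 18.464162826538086), (17.9892635345459, 17.381107330322266), 65.22157287597656) [0.46895564 0.01915665 0.15035857] 109
```

Candidates: A at (167,93) with y=0.310, B at (215,209) with y=0.202 and C at (148,330) with y=0.336. The robot's right is the smallest y, so B fits. I'll confirm with a crop.

```bash
python3 -c "
import cv2
a=cv2.imread('pics/top0.png')[145:275,160:340];cv2.imwrite('pics/cropB.png',cv2.resize(a,None,fx=4,fy=4,interpolation=cv2.INTER_CUBIC))"
```

```text
(no output)
```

View pics/cropB.png

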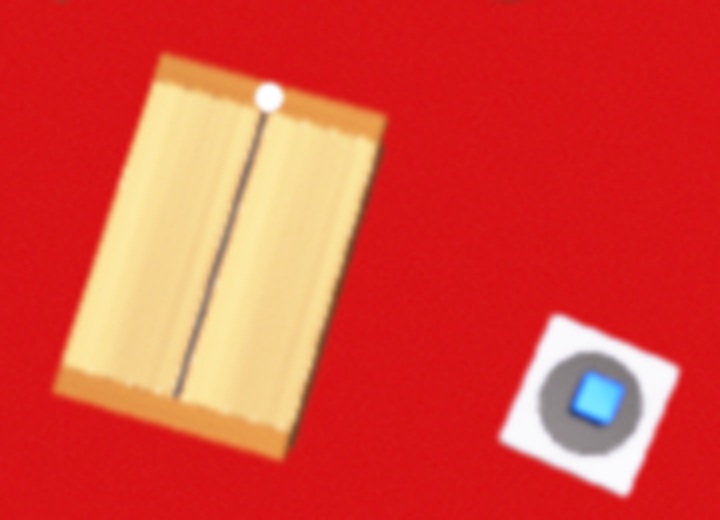

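{"method": "send_rows", "body": {
  "moves": [
    [0.5,-0.94,0,0.0075],
    [0.5,-0.94,0,0.0075],
    [0.5,-0.94,0,0],
    [0.5,-0.94,0,0],
    [0.5,-0.94,0,0],
    [0.5,-0.94,0,0],
    [0.5,-0.94,0,0],
    [0.5,-0.94,0,0]
  ],
  "jaw": 85
}}

```text
time_s: 1.1
tool_pos: [0.3514, 0.2448, 0.2391]
orientation: [-180.0, -0.0, 155.2]
ft_force: [-0.3, -0.4, 0.1]
width: 0.991
gripper_force: 0.0
```

{"method": "send_rows", "body": {
  "moves": [
    [0.5,-0.94,0,0],
    [0.5,-0.94,0,0],
    [0.5,-0.94,0,0],
    [0.5,-0.94,0,0],
    [0.5,-0.94,0,0],
    [0.5,-0.94,0,0],
    [0.4,-0.94,0,0],
    [0,0,0,0]
  ]
}}

```text
time_s: 2.1
tool_pos: [0.4534, 0.0472, 0.2388]
orientation: [-180.0, -0.1, 155.1]
ft_force: [-0.7, 0.8, 0.5]
width: 0.995
gripper_force: 0.0
```

The crop confirms B: pale pine, one dark joint, and a white stud at its far end (crop (268,97), lower end (178,397)). Now a closer wrist look at the pen.

Run:
```python
from h import *
im,W=grab("wrist","w1")
hsv=cv2.cvtColor(im,cv2.COLOR_RGB2HSV)
print(state()["tool_pos"])
s=(hsv[...,0]>95)&(hsv[...,0]<125)&(hsv[...,1]>120)&(W[...,2]>.142)
print(s.sum())
if s.sum()>20:print("handle",cv2.minAreaRect(W[s][:,:2].astype(np.float32)*1000),np.median(W[s],0))
s=((W[...,2]>.068)&(W[...,2]<.079)&(hsv[...,1]<60)&(hsv[...,2]>120))
n,l,st,c=cv2.connectedComponentsWithStats(s.astype(np.uint8));k=1+np.argmax(st[1:,4]);s=l==k
print("stand",s.sum(),cv2.minAreaRect(W[s][:,:2].astype(np.float32)*1000),np.median(W[s],0))
```

```text
[0.45300041 0.04811113 0.23893602]
680
handle ((468.89715576171875, 17.38923454284668), (17.522918701171875, 17.738033294677734), 65.48817443847656) [0.46882235 0.01764387 0.1500903 ]
stand 2868 ((468.98046875, 16.752532958984375), (66.12434387207031, 66.49095153808594), 65.27230072021484) [0.45761414 0.02379873 0.07515753]
```

View pics/w1.png

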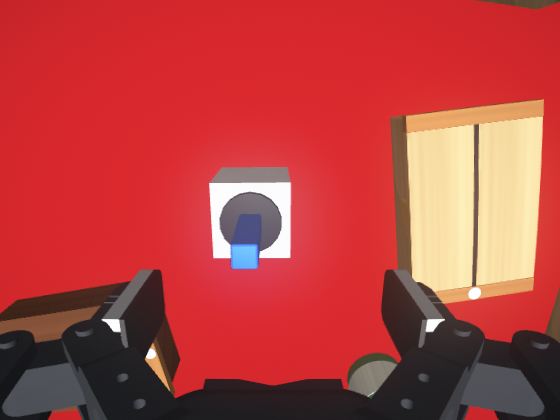

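Wrist view: the pen stands centred in its stand at (246,230), and chest B is at right with its stud at (474,293). I'll take the joint line from this picture too, then move over the pen.

```bash
cat > j.py <<'E'
from h import *
import sys
def joint(name,f=1):
    d=np.load(name+".npz");W=d["W"];g=cv2.cvtColor(d["im"],cv2.COLOR_RGB2GRAY)
    c=np.array([.5486,.2019])
    R=np.hypot(W[...,0]-c[0],W[...,1]-c[1])
    s=(abs(W[...,2]-.06)<.008)&(R<.12)
    a=np.radians(-16.9);e=np.array([np.cos(a),np.sin(a)]);n=np.array([-e[1],e[0]])
    Q=W[...,:2]-c;t=Q@e;w=Q@n
    print(name,"lid",cv2.minAreaRect(W[s][:,:2].astype(np.float32)*1000))
    m=s&(abs(t)<.07)&(abs(w)<.012)
    med=np.median(g[m]);dk=m&(g<med*.75)
    p=np.polyfit(t[dk],w[dk],1);off=p[1]
    print(dk.sum(),"offset mm",p[1]*1e3,"slope deg",np.degrees(p[0]),"at t=+-.076:",np.round([c+e*.076+n*np.polyval(p,.076),c-e*.076+n*np.polyval(p,-.076)],4))
    hsv=cv2.cvtColor(d["im"],cv2.COLOR_RGB2HSV)
    q=s&(t>.072)&(t<.095)&(abs(w)<.015)&(hsv[...,1]<50)&(hsv[...,2]>200)
    if q.sum():print("stud",W[q].mean(0),"t,w",t[q].mean(),w[q].mean())
for n in sys.argv[1:]:joint(n)
E
python3 j.py top0 side0 w1
```

```text
top0 lid ((548.6253662109375, 201.9468536376953), (121.4078140258789, 180.3900909423828), 73.1154556274414)
111 offset mm 0.04232072315724347 slope deg -0.12010334066944328 at t=+-.076: [[0.6213 0.1797]
 [0.4759 0.2242]]
stud [0.62700528 0.17811913 0.06098251] t,w 0.08193239040792155 3.8730052538329376e-05
side0 lid ((548.2656860351562, 202.82545471191406), (126.0647201538086, 180.15936279296875), 73.72686004638672)
46 offset mm 0.2569068376722865 slope deg 0.2943931891049725 at t=+-.076: [[0.6215 0.1804]
 [0.4758 0.2239]]
stud [0.62691746 0.17787308 0.06212407] t,w 0.08191988938377946 -0.0002222249420127503
w1 lid ((548.51806640625, 199.901123046875), (121.35980987548828, 181.16758728027344), 72.98883056640625)
703 offset mm -1.7136399545101593 slope deg -0.18061782574300628 at t=+-.076: [[0.6208 0.1779]
 [0.4755 0.2226]]
stud [0.62777488 0.17590149 0.0606047 ] t,w 0.08331342810687707 -0.0018594110712430523
```

{"method": "send_rows", "body": {
  "moves": [
    [0.27,-0.5,0,0],
    [0.27,-0.52,0,0],
    [0,0,-0.5,0],
    [0,0,-1,0],
    [0,0,-1,0],
    [0,0,-0.5,0],
    [0,0,0,0]
  ]
}}

```text
time_s: 3.02
tool_pos: [0.4692, 0.0174, 0.1485]
orientation: [-180.0, -0.1, 155.2]
ft_force: [0.1, -0.1, 0.4]
width: 0.996
gripper_force: 0.0
```

{"method": "send_rows", "body": {
  "moves": [
    [0,0,-0.5,0],
    [0,0,-0.5,0],
    [0,0,-0.5,0],
    [0,0,0,0]
  ]
}}

```text
time_s: 3.52
tool_pos: [0.4694, 0.0176, 0.1044]
orientation: [-180.0, -0.0, 155.2]
ft_force: [-0.8, -0.3, -0.3]
width: 0.998
gripper_force: 0.0
```

{"method": "send_rows", "body": {
  "moves": [
    [0,0,0,0],
    [0,0,0,0],
    [0,0,0,0],
    [0,0,0,0],
    [0,0,0,0],
    [0,0,0,0],
    [0,0,0,0]
  ],
  "jaw": 10,
  "squeeze": 40
}}

```text
time_s: 4.4
tool_pos: [0.4695, 0.0178, 0.1046]
orientation: [180.0, 0.0, 155.2]
ft_force: [-0.5, 0.7, 6.5]
width: 0.201
gripper_force: 42.4
```

{"method": "send_rows", "body": {
  "moves": [
    [0,0,0.25,0],
    [0,0,0.5,0],
    [0,0,0.75,0],
    [0,0,0.75,0],
    [0,0,0.75,0],
    [0,0,0.5,0],
    [0,0,0,0]
  ]
}}

```text
time_s: 5.28
tool_pos: [0.4696, 0.0178, 0.21]
orientation: [180.0, 0.1, 155.2]
ft_force: [0.6, -1.0, -1.2]
width: 0.206
gripper_force: 41.6
```

Run:
```python
from h import *
print(state()["tool_pos"],state()["ft_force"])
for n in("top","side","wrist"):grab(n,n[0]+"2")
a=np.hstack([cv2.resize(cv2.imread("pics/s2.png")[100:320,160:440],(400,314)),cv2.resize(cv2.imread("pics/w2.png"),(400,314))])
cv2.imwrite("pics/c2.png",a)
```

```text
[0.46957954 0.01778107 0.21003813] [ 0.60733423 -1.03011672 -1.15212818]
```

View pics/c2.png

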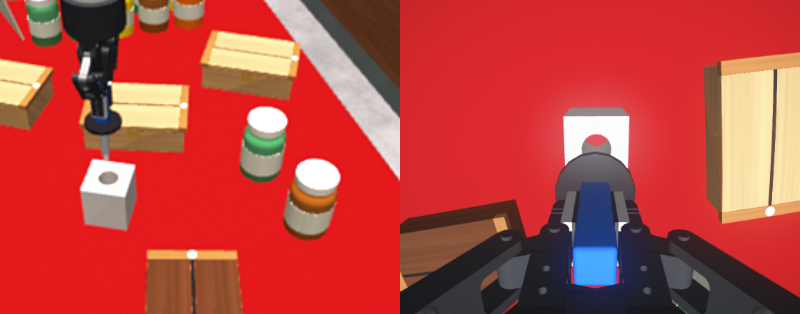

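The side view shows the pen held upright above the stand. I'll measure the tip relative to the TCP.

```bash
python3 - <<'E'
from h import *
for n in("s2","w2"):
    d=np.load(n+".npz");W=d["W"]
    r=np.hypot(W[...,0]-.4696,W[...,1]-.0178)
    if n=="w2":
        s=(r<.035)&(W[...,2]>.17)&(W[...,2]<.2);P=W[s];print("disc",s.sum(),cv2.minEnclosingCircle((P[:,:2]*1000).astype(np.float32)),np.median(P[:,2]))
    for a,b in((.09,.105),(.105,.12),(.125,.14),(.14,.16),(.16,.175),(.175,.19)):
        s=(r<.03)&(W[...,2]>a)&(W[...,2]<b)
        if s.sum()>2:
            P=W[s];print(n,a,s.sum(),np.round(P.mean(0),4),"minz",round(P[:,2].min(),4),"x",np.round([P[:,0].min(),P[:,0].max()],4),"y",np.round([P[:,1].min(),P[:,1].max()],4))
c=get_calibration("side");R=cv2.Rodrigues(np.array(c["rvec"],float))[0];print("side cam pos",-R.T@np.array(c["tvec"],float).ravel())
E
python3 j.py w2
```

```text
s2 0.105 10 [0.47   0.0166 0.1168] minz 0.1135 x [0.4661 0.4729] y [0.0154 0.0189]
s2 0.125 29 [0.4683 0.015  0.1334] minz 0.1276 x [0.4632 0.4736] y [0.0119 0.0182]
s2 0.14 46 [0.4687 0.0151 0.15  ] minz 0.1402 x [0.4631 0.4747] y [0.0123 0.0202]
s2 0.16 7 [0.4682 0.014  0.1619] minz 0.1602 x [0.4648 0.4708] y [0.0126 0.0155]
s2 0.175 297 [0.4686 0.0108 0.1864] minz 0.1803 x [0.4435 0.4941] y [-0.0075  0.0397]
disc 4952 ((467.8403015136719, 16.442062377929688), 25.80881690979004) 0.1853484280639087
w2 0.175 4585 [0.457  0.0214 0.1852] minz 0.1795 x [0.4423 0.4828] y [-0.0087  0.042 ]
side cam pos [ 0.40177913 -0.59861053  0.68867551]
w2 lid ((545.5429077148438, 190.0406494140625), (101.18997955322266, 181.03118896484375), 73.04734802246094)
831 offset mm -1.7419091888535183 slope deg 0.007209024167337812 at t=+-.076: [[0.6208 0.1781]
 [0.4754 0.2223]]
stud [0.62770013 0.17596511 0.06054015] t,w 0.08322340654624782 -0.0018202708684429227
```

The pen is coaxial with the TCP to about 1 mm, with the tip 99.5 mm below it. Next I move above the stud end of the joint.

{"method": "send_rows", "body": {
  "moves": [
    [0.4,0.4,0,0],
    [0.8,0.9,0,0],
    [0.8,0.9,0,0],
    [0.8,0.9,0,0],
    [0.8,0.9,0,0],
    [0.8,0.8,0,0],
    [0.46,0.4,0,0],
    [0.2,0.2,0,0]
  ]
}}

```text
time_s: 6.42
tool_pos: [0.6215, 0.1812, 0.2081]
orientation: [-180.0, -0.1, 155.3]
ft_force: [0.1, -0.7, -0.1]
width: 0.203
gripper_force: 41.6
```

{"method": "send_rows", "body": {
  "moves": [
    [0,0,-0.5,0],
    [0,0,-0.5,0],
    [0,0,-0.3,0],
    [0,0,0,0],
    [0,0,0,0]
  ]
}}

```text
time_s: 7.05
tool_pos: [0.6213, 0.1797, 0.1708]
orientation: [180.0, 0.0, 155.2]
ft_force: [0.1, 0.4, -0.9]
width: 0.206
gripper_force: 41.6
```

Run:
```python
from h import *
t=state()["tool_pos"];print(t,state()["ft_force"])
for n in("top","side","wrist"):grab(n,n[0]+"3")
d=np.load("s3.npz");W=d["W"]
r=np.hypot(W[...,0]-t[0],W[...,1]-t[1])
for a,b in((.063,.07),(.07,.085),(.09,.105),(.105,.12),(.12,.14)):
    s=(r<.02)&(W[...,2]>a)&(W[...,2]<b)
    if s.sum()>2:
        P=W[s];print(a,s.sum(),np.round(P.mean(0),4),"minz",round(P[:,2].min(),4),"x",np.round([P[:,0].min(),P[:,0].max()],4),"y",np.round([P[:,1].min(),P[:,1].max()],4))
c=get_calibration("side")
q=cv2.projectPoints(np.array([[t[0],t[1],t[2]-.0995],[t[0],t[1],.06],[.6213,.1798,.06],[.4759,.2241,.06]]),np.array(c["rvec"],float),np.array(c["tvec"],float),K(c),np.array(c["distortion"],float))[0][:,0]
print(q)
im=cv2.imread("pics/s3.png");v0,u0=130,200
a=cv2.resize(im[v0:v0+80,u0:u0+110],None,fx=5,fy=5,interpolation=cv2.INTER_CUBIC)
cv2.imwrite("pics/c3.png",a)
```

```text
[0.62128235 0.17971357 0.17083918] [ 0.12688996  0.42091812 -0.94940242]
0.063 14 [0.6196 0.1765 0.0636] minz 0.0631 x [0.6059 0.6341] y [0.162  0.1917]
0.07 11 [0.6215 0.1798 0.0795] minz 0.0751 x [0.6177 0.6245] y [0.1777 0.1834]
0.09 25 [0.6205 0.1774 0.0977] minz 0.0902 x [0.6155 0.6264] y [0.1752 0.1812]
0.105 24 [0.6203 0.1769 0.1124] minz 0.1053 x [0.6152 0.6259] y [0.1744 0.1814]
0.12 18 [0.62   0.1773 0.1243] minz 0.1201 x [0.6152 0.6246] y [0.1746 0.1801]
[[285.74542667 170.52741367]
 [285.6398341  174.18526587]
 [285.63784986 174.16330283]
 [224.67707171 171.78650866]]
```

View pics/c3.png

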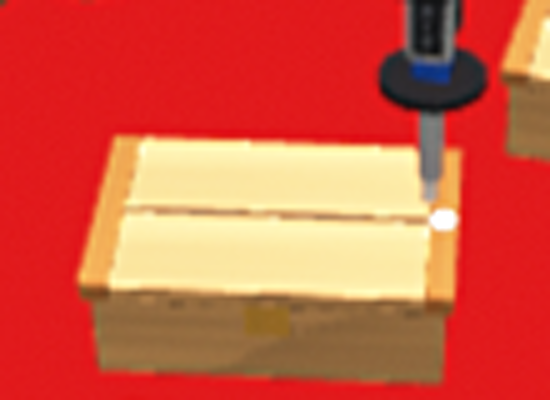

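The tip is at crop pixel (429,197). Its predicted touch point (429,216) lies on the joint's stud end (428,217). I'll press in about 6 mm.

{"method": "send_rows", "body": {
  "moves": [
    [0,0,-0.28,0],
    [0,0,-0.15,0],
    [0,0,-0.1,0],
    [0,0,-0.05,0],
    [0,0,0,0]
  ]
}}

```text
time_s: 7.82
tool_pos: [0.6211, 0.1798, 0.1529]
orientation: [-180.0, -0.0, 155.2]
ft_force: [-0.7, -0.4, 1.0]
width: 0.206
gripper_force: 41.8
```

{"method": "send_rows", "body": {
  "moves": [
    [-0.16,0.0487,0,0],
    [-0.16,0.0487,0,0],
    [-0.16,0.0487,0,0],
    [-0.16,0.0487,0,0],
    [-0.16,0.0487,0,0],
    [-0.16,0.0487,0,0],
    [-0.16,0.0487,0,0],
    [-0.16,0.0487,0,0]
  ]
}}

```text
time_s: 8.82
tool_pos: [0.5824, 0.1916, 0.1529]
orientation: [-180.0, 0.0, 155.2]
ft_force: [0.3, -0.2, 1.3]
width: 0.207
gripper_force: 41.8
```

{"method": "send_rows", "body": {
  "moves": [
    [-0.16,0.0487,0,0],
    [-0.16,0.0487,0,0],
    [-0.16,0.0487,0,0],
    [-0.16,0.0487,0,0],
    [-0.16,0.0487,0,0],
    [-0.16,0.0487,0,0],
    [-0.16,0.0487,0,0],
    [-0.16,0.0487,0,0]
  ]
}}

```text
time_s: 9.82
tool_pos: [0.544, 0.2033, 0.1529]
orientation: [-180.0, -0.0, 155.2]
ft_force: [1.9, -0.5, 1.5]
width: 0.204
gripper_force: 41.8
```

{"method": "send_rows", "body": {
  "moves": [
    [-0.16,0.0487,0,0],
    [-0.16,0.0487,0,0],
    [-0.16,0.0487,0,0],
    [-0.16,0.0487,0,0],
    [-0.16,0.0487,0,0],
    [-0.16,0.0487,0,0],
    [-0.16,0.0487,0,0],
    [-0.16,0.0487,0,0]
  ]
}}

```text
time_s: 10.82
tool_pos: [0.5056, 0.215, 0.1529]
orientation: [-180.0, -0.0, 155.2]
ft_force: [1.3, 0.1, 1.0]
width: 0.204
gripper_force: 41.8
```

{"method": "send_rows", "body": {
  "moves": [
    [-0.16,0.0487,0,0],
    [-0.16,0.0487,0,0],
    [-0.16,0.0487,0,0],
    [-0.16,0.0487,0,0],
    [-0.16,0.0487,0,0],
    [-0.16,0.0487,0,0],
    [-0.06,0.018,0,0],
    [0,0,0,0]
  ]
}}

```text
time_s: 11.82
tool_pos: [0.475, 0.2243, 0.1528]
orientation: [-180.0, -0.0, 155.2]
ft_force: [-0.2, -0.0, 1.5]
width: 0.203
gripper_force: 41.8
```

The pass is done. Now I lift and return over the stand.

{"method": "send_rows", "body": {
  "moves": [
    [0,0,0.3,0],
    [0,0,0.7,0],
    [0,0,0.7,0],
    [0,0,0.3,0],
    [0,0,0,0]
  ]
}}

```text
time_s: 12.45
tool_pos: [0.4753, 0.2242, 0.2131]
orientation: [180.0, 0.0, 155.2]
ft_force: [0.2, -0.7, -1.2]
width: 0.205
gripper_force: 41.6
```

{"method": "send_rows", "body": {
  "moves": [
    [-0.18,-0.5,0,0],
    [0,-1,0,0],
    [0,-1,0,0],
    [0,-1,0,0],
    [0,-1,0,0],
    [0,-1,0,0],
    [0,-0.9,0,0],
    [0,-0.48,0,0]
  ]
}}

```text
time_s: 13.45
tool_pos: [0.4692, 0.0163, 0.2124]
orientation: [-180.0, -0.1, 155.1]
ft_force: [0.4, 0.1, -0.1]
width: 0.208
gripper_force: 41.6
```

{"method": "send_rows", "body": {
  "moves": [
    [0,0,0,0],
    [0,0,0,0],
    [0,0,0,0]
  ]
}}

```text
time_s: 13.82
tool_pos: [0.4698, 0.0185, 0.2128]
orientation: [180.0, -0.0, 155.3]
ft_force: [-0.5, 0.1, -1.6]
width: 0.206
gripper_force: 41.6
```

Run:
```python
from h import *
t=state()["tool_pos"];print(t,state()["ft_force"])
for n in("side","wrist"):grab(n,n[0]+"4")
for m in("2","4"):
  W=np.load(f"s{m}.npz")["W"];r=np.hypot(W[...,0]-.4696,W[...,1]-.0178)
  for a,b in((.105,.125),(.125,.14),(.14,.16)):
    s=(r<.03)&(W[...,2]>a)&(W[...,2]<b);P=W[s];print(m,a,s.sum(),np.round(P.mean(0),4),"minz",P[:,2].min())
  W=np.load(f"w{m}.npz")["W"];r=np.hypot(W[...,0]-.4696,W[...,1]-.0178)
  s=(r<.035)&(W[...,2]>.17)&(W[...,2]<.2);P=W[s];print("disc",cv2.minEnclosingCircle((P[:,:2]*1000).astype(np.float32)),np.median(P[:,2]))
```

```text
[0.46982369 0.01848216 0.21284919] [-0.54414412  0.11552905 -1.60998408]
2 0.105 16 [0.4692 0.0165 0.119 ] minz 0.11351751782068302
2 0.125 29 [0.4683 0.015  0.1334] minz 0.12761962962414322
2 0.14 46 [0.4687 0.0151 0.15  ] minz 0.14022178166787813
disc ((467.8403015136719, 16.442062377929688), 25.80881690979004) 0.1853484280639087
4 0.105 11 [0.4698 0.0173 0.1214] minz 0.11913847836760784
4 0.125 25 [0.4689 0.0157 0.1336] minz 0.1252133864346512
4 0.14 47 [0.4693 0.0156 0.1502] minz 0.14081257373704312
disc ((468.8626403808594, 16.896785736083984), 25.903898239135742) 0.18945467273558977
```

{"method": "send_rows", "body": {
  "moves": [
    [0,-0.02,-0.4,0],
    [0,0,-0.6,0],
    [0,0,-0.6,0],
    [0,0,-0.6,0],
    [0,0,-0.6,0],
    [0,0,-0.5,0],
    [0,0,-0.2,0],
    [0,0,0,0]
  ]
}}

```text
time_s: 14.92
tool_pos: [0.4697, 0.0172, 0.1076]
orientation: [-180.0, -0.0, 155.2]
ft_force: [0.5, -0.7, 0.2]
width: 0.204
gripper_force: 41.6
```

{"method": "send_rows", "body": {
  "moves": [
    [0,0,-0.05,0],
    [0,0,0,0],
    [0,0,0,0]
  ]
}}

```text
time_s: 15.3
tool_pos: [0.47, 0.0172, 0.1066]
orientation: [180.0, 0.0, 155.2]
ft_force: [0.9, -0.3, 0.4]
width: 0.205
gripper_force: 41.6
```

{"method": "send_rows", "body": {
  "moves": [
    [0,0,-0.04,0],
    [0,0,0,0],
    [0,0,0,0]
  ]
}}

```text
time_s: 15.68
tool_pos: [0.4699, 0.0172, 0.1052]
orientation: [180.0, -0.0, 155.2]
ft_force: [-0.0, 0.3, -0.1]
width: 0.201
gripper_force: 41.6
```

{"method": "send_rows", "body": {
  "moves": [
    [0,0,0,0],
    [0,0,0,0],
    [0,0,0,0],
    [0,0,0,0],
    [0,0,0,0],
    [0,0,0,0],
    [0,0,0,0],
    [0,0,0,0]
  ],
  "jaw": 85
}}

```text
time_s: 16.68
tool_pos: [0.4699, 0.0172, 0.1052]
orientation: [-180.0, 0.0, 155.2]
ft_force: [0.2, -0.5, 0.8]
width: 1.0
gripper_force: 0.0
```

{"method": "send_rows", "body": {
  "moves": [
    [0,0,0.3,0],
    [0,0,0.6,0],
    [0,0,0.8,0],
    [0,0,0.8,0],
    [0,0,0.8,0],
    [0,0,0.5,0],
    [0,0,0,0],
    [0,0,0,0]
  ]
}}

```text
time_s: 17.68
tool_pos: [0.4696, 0.0172, 0.2187]
orientation: [-180.0, -0.0, 155.2]
ft_force: [-0.2, 0.5, 0.3]
width: 0.998
gripper_force: 0.0
```

Run:
```python
from h import *
grab("side","s5");grab("wrist","w5")
a=np.hstack([cv2.resize(cv2.imread("pics/s5.png")[100:320,160:440],(400,314)),cv2.resize(cv2.imread("pics/w5.png"),(400,314))])
cv2.imwrite("pics/c5.png",a)
d=np.load("w5.npz");W=d["W"];hsv=cv2.cvtColor(d["im"],cv2.COLOR_RGB2HSV)
s=(hsv[...,0]>95)&(hsv[...,0]<125)&(hsv[...,1]>120)&(W[...,2]>.142)&(W[...,2]<.16)
print("handle",cv2.minAreaRect(W[s][:,:2].astype(np.float32)*1000),np.median(W[s],0),state()["time_s"])
```

```text
handle ((468.8750305175781, 15.607770919799805), (17.26932716369629, 17.21063995361328), 64.70802307128906) [0.46843737 0.01560768 0.15001118] 17.775
```

View pics/c5.png

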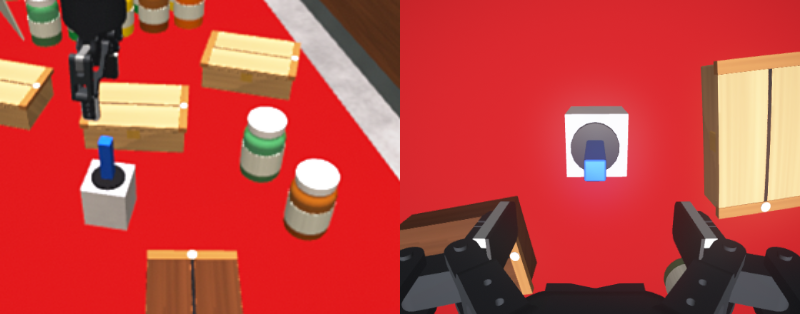

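The pen stands upright with its disc on the stand (side crop (108,175)), its top is at z = 0.150, and the gripper is clear of it. I'm handing the job in.

```bash
python3 -c "
from bench import *
print(sign_off())"
```

```text
the job is handed in; nothing more can be done
None
```

I ran the feeler pen along the pine chest's middle joint in one pass from the stud end to the other end at about 4 cm/s, with the tip pressed in about 6.5 mm. I then stood the pen back in its stand, let go, and handed in at about 18 s; no verdict came back.

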